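# Pump up the vacuum hold-down

### The arm

A 6-joint arm with a two-finger parallel gripper is mounted at the origin on a cart in front of the work surface, level with it; the furniture and walls round the work are solid. World frame = base frame: x ahead of the robot, y to its left, z up, the work surface at z = 0. Lengths are in m, angles in rad, forces in N, time in s.
With the tool pointing down it reaches from about 0.375 to 0.9 m from the base axis. Payload 3.1 kg.
Tool frame: the origin (TCP) lies on the mounting face of the last link; the fingertips stand 182 mm ahead of it and the grasp point (between the pads) lies 164 mm ahead of it; z points along the fingers, y is the direction in which the jaws open and shut (so a half turn about z gives the same grasp; the last joint's range is limited). The gripper opens to 87 mm and grips with 3 to 60 N. Pads are 19 mm wide; open, the fingers measure 117 mm over their backs; the gripper's body (75 mm by 190 mm) begins 51 mm behind the grasp point.
Start: joints at [-1.407, 0.527, 1.433, -0, 1.181, -0.178], TCP at [0.21, -0.589, 0.405] pointing down, gripper open.
Joint ranges: [-3.08, 3.08], [-0.75, 2.2], [0.22, 2.44], [-1.43, 4.57], [0, 2.65], [-2.85, 2.85]. Speed limits (rad/s): [2.79, 2.79, 3.14, 3.14, 3.14, 3.14].

### API

Orientations are given as a unit quaternion [x, y, z, w].
In Python, from rig import robot, camera, camera_model gives the robot as it stands.
- The arm moves only by the tool drive_tool, never from a script. Its argument "plan" is a list that holds one entry, the list of rows, each a list of 6 numbers: the shift along the world's x, y, z in units of 2.5 cm (1.0 is 2.5 cm), then the turn, a rotation vector about the world's x, y, z in units of 6 degrees (1.0 is 6 degrees). A call has 1 to 8 rows; each row shifts and turns the commanded pose from where the row before left it; what a row does not reach is not made up. A row lasts 1/8 s, in which the tool goes at most 62.5 mm and 10.7 degrees, less where a joint would pass 70% of its speed; a pose out of reach is approached as far as the arm can. A call with a number of a shift or a turn outside -1 to 1 is refused whole. A call with a gripper value outside its range is refused whole. "grip" is the closure, from 0 (fully open) to 1 (shut), set as the call begins (left out, the last holds). The fingers move at their own pace and stop on an object; "force" is the grip in N (left out, the last holds). Time passes only in rows, so rows that do not move let the fingers close. It gives the time, the measured TCP pose, the force and the opening at its end, in the units of the state.
- robot.get_obs(): the state, without advancing time (a new reading comes with each control period).
- camera(name): name is "scene" or "top" or "wrist"; returns the picture (400x640x3 uint8, red, green, blue); there is no depth.
- camera_model(name): a dict with "K" (3x3 intrinsics, pixels), "k1" (the pictures are not rectified: a ray, as slopes to the right and down, at radius r is drawn at 1 + k1 r^2 times it, then the intrinsics apply), "world_to_cam" (4x4, takes a point from world to camera coordinates); the wrist camera has in their place "tool_from_camera" (4x4, takes a point from camera to tool coordinates, whose origin is the TCP and whose axes are the flange's). Camera axes: x right, y up, looking along -z (the intrinsics and any distortion apply to the point x, -y, -z); pixel columns grow to the right and rows downward; lengths in m; the calibration is good to about 2 mm. A picture is of the moment at which its call begins: read the wrist's pose just before it. camera_model takes no time and is no camera call.
- robot.hand_in(): hands the job in, once; it reports no verdict.
The state is a dict: "time": time; "q": joint angles; "joint_velocities": joint speeds; "joint_torque": joint torques, N m; "position": TCP position; "tool_rot": TCP orientation; "ft_force": force on the tool from outside, world axes, zero at the start; "moment": the same for the moment, N m; "grip_width": finger opening in m.
Only numpy, scipy, OpenCV 4.12 (cv2) and the standard library are available. Lean on these libraries where they do the work, as an engineer would, in place of code of your own. Each camera call takes 0.05 s, during which the arm holds its last target.

### The job

The graphite block on the bench's vacuum hold-down must be clamped: with the fingertips, press the wide pump plunger right down and let it come right back up, stroke after stroke, until the gauge pin stands fully out. Stop as soon as it is fully out and leave the plunger up. Only push the plunger: do not touch the gauge pin, press the small release button, or move the block and the small things lying around.

Things in the scene. Friction and masses are not known exactly. Their poses are not given: they have to be found in the camera images.
- vacuum_base: grey box-shaped vacuum hold-down, 128 x 223 mm and 45 mm high, fixed to the bench; its place and heading vary. Origin at the centre of its underside on the bench; its x points away from the robot when straight, y to the left (towards the round suction pad), z up. The pad is centred at y = +53 mm; the pump plunger is at (0, -52) mm, the gauge pin at (-40, -85) mm and the release button at (-40, -22) mm.
- plunger_top (a point): centre of the flat top of the pump plunger: a black mushroom knob 36 mm across (flat top 30 mm) on a steel stem in an aluminium barrel. At rest its top is 115 mm above the bench, fully pressed 95 mm, which is higher than everything else on the hold-down. The point moves with the plunger.
- plunger (a joint): plunger travel, m: 0 up at rest, grows downward to 0.020 at the stop. A spring pushes it back: about 4 N at the top, 10 N at the bottom, and it is damped (about 4 N more at 0.1 m/s), so it takes about 0.3 s to come up by itself.
- gauge_pin (a joint): how far the gauge pin has risen, m: starts anywhere from 0 to 0.022, fully out at 0.042. A stroke counts when the plunger goes at least 17 mm down and comes fully up again; the pin rises during the up stroke, in steps of 12 mm to the levels 6, 18, 30 and 42 mm (the first stroke may be a shorter or longer step, 3 to 17 mm), and stays where it is between strokes. Two to four strokes are needed.
- pin_tip (a point): centre of the top of the gauge pin: an upright steel pin 10 mm thick in a brass bushing at the front right corner of the hold-down, 51 mm above the bench when right in, 93 mm when fully out; then the dark ring round its foot is clear of the bushing.
- release_top (a point): centre of the top of the release button: a small aluminium button 16 mm across at the front middle of the hold-down, top 54 mm above the bench; not to be pressed.
- release_button (a joint): release button travel, m: 0 up, grows to 0.005 when pressed.
- marver: black graphite block 52 x 82 x 11 mm, lying loose on the suction pad; origin at the centre of its underside, 52 mm above the bench. To be left where it is.
- bead_stamp: small standing stamp with a turned wooden handle, 22 mm thick and 62 mm high, loose on the bench; origin at the centre of its foot. To be left alone.
- fine_tweezers: fine steel tweezers 16 x 140 x 7 mm lying loose on the bench; origin at the centre of the underside, y along them. To be left alone.
- cork_rest: cork block 30 x 60 x 24 mm lying loose on the bench; origin at the centre of its underside. To be left alone.

How it is judged:
On the way, in this order (a step that is already met when the one before it is completed fails the run):
1. the plunger is pressed right down by the fingers (value of joint plunger above 0.015 m and contact force between the fingers and plunger above 1 N), for 0.02 s.
2. the plunger has come back up and the gauge pin stands fully out (value of joint plunger below 0.004 m and value of joint gauge_pin above 0.039 m), for 0.1 s.
At the end, for the whole second after the job is handed in: The gauge pin is out by more than 39 of its 42 mm, the plunger is up (within 3 mm), the release button is up (within 2 mm), the graphite block is within 10 mm and the small things are within 15 mm of where they started (value of joint gauge_pin above 0.039 m and value of joint plunger below 0.003 m and value of joint release_button below 0.002 m and distance of marver from where it was at the start of the episode below 0.01 m and distance of each of bead_stamp, fine_tweezers, cork_rest from where it was at the start of the episode below 0.015 m); the robot touches nothing.
It fails at once if the gauge pin is touched (contact force between any of the fingers, the arm and gauge_pin above 1 N).
It fails at once if the release button is pressed (value of joint release_button above 0.003 m).
It fails at once if the plunger is pumped again after the pin stands fully out (value of joint gauge_pin above 0.039 m and value of joint plunger above 0.01 m).
It fails at once if the graphite block is moved or lifted (distance of marver from where it was at the start of the episode above 0.01 m).
It fails at once if a thing lying around is moved or lifted (distance of any of bead_stamp, fine_tweezers, cork_rest from where it was at the start of the episode above 0.015 m).
It also fails if it takes over 43 s, if anything falls off the work surface, if the arm or the gripper's body presses on something with over 40 N, if the wrist force passes 120 N, or if a joint passes its speed limit or range.

## Working session

There is one attempt and no reset: what is moved stays moved. The work goes in short steps, Python scripts to look and compute and a tool call to move; the robot and the scene stay as the last step left them, time stands still between calls to the robot, and variables do not carry over. Pictures are saved under pics/ and viewed, and the job is handed in when it is done.

Besides the shell and the picture viewer there is one more tool, called by a JSON object that holds its "method" and its "body". drive_tool: Moves the arm, as the interface text tells. Shifts and turns lie within -1 to 1; 1 stands for 2.5 cm of shift or 6 degrees of turn. Its arguments: {"type":"object","properties":{"plan":{"type":"array","items":{"type":"array","items":{"type":"array","items":{"type":"number","minimum":-1,"maximum":1}}}},"grip":{"type":"number"},"force":{"type":"number"}},"required":["plan"]}

```bash
ls; mkdir -p pics; python3 - <<'E'
from rig import robot, camera, camera_model
import cv2, numpy as np
o=robot.get_obs(); print(o)
for n in ["scene","top","wrist"]:
    im=camera(n); cv2.imwrite(f"pics/{n}0.png",im[:,:,::-1]); m=camera_model(n); print(n,m)
E
```

```text
pics
{'time': 0.0, 'q': array([-1.40646805e+00,  5.28422530e-01,  1.43390301e+00, -1.69015897e-05,
        1.18136455e+00, -1.78493194e-01]), 'joint_velocities': array([ 0.00016404,  0.00095671, -0.00050108,  0.00088   , -0.00166264,
        0.00117287]), 'joint_torque': array([ 1.49333155e-04, -4.40036881e+01, -1.76591080e+01,  6.34523551e-02,
        5.81700832e-02, -1.53030060e-04]), 'position': array([ 0.21006335, -0.58827304,  0.4037978 ]), 'tool_rot': array([ 9.85344024e-01,  1.70575654e-01, -3.87027649e-07, -1.04874804e-03]), 'ft_force': array([ 0.10906335,  0.11394488, -0.33956422]), 'moment': array([ 0.06775088,  0.01903036, -0.00136916]), 'grip_width': 0.08703610864817538}
scene {'K': array([[445.18395773,   0.        , 321.23590837],
       [  0.        , 445.18395773, 200.88320076],
       [  0.        ,   0.        ,   1.        ]]), 'k1': -0.0132602001296633, 'world_to_cam': array([[ 0.91253458, -0.40878446,  0.01326302, -0.62102378],
       [ 0.242082  ,  0.56597194,  0.78808126, -0.19061233],
       [-0.32966187, -0.71594066,  0.61542833, -0.86236731],
       [ 0.    
[... 361 characters left out ...]
691, -0.66420731],
       [-0.09775719,  0.00794663,  0.99517857, -0.88094211],
       [ 0.        ,  0.        ,  0.        ,  1.        ]])}
wrist {'K': array([[297.69864838,   0.        , 317.7252967 ],
       [  0.        , 297.69864838, 197.96917715],
       [  0.        ,   0.        ,   1.        ]]), 'k1': -0.020631976945674646, 'tool_from_camera': array([[-1.40052841e-03,  9.53511362e-01,  3.01353815e-01,
         8.29513378e-02],
       [ 9.99998917e-01,  1.19918018e-03,  8.53133272e-04,
        -8.48617102e-04],
       [ 4.52094747e-04,  3.01354683e-01, -9.53512009e-01,
         2.00703584e-02],
       [ 0.00000000e+00,  0.00000000e+00,  0.00000000e+00,
         1.00000000e+00]])}
```

View pics/scene0.png

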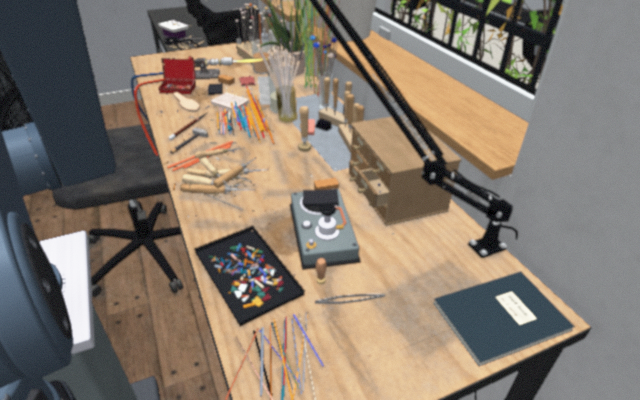

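View pics/top0.png

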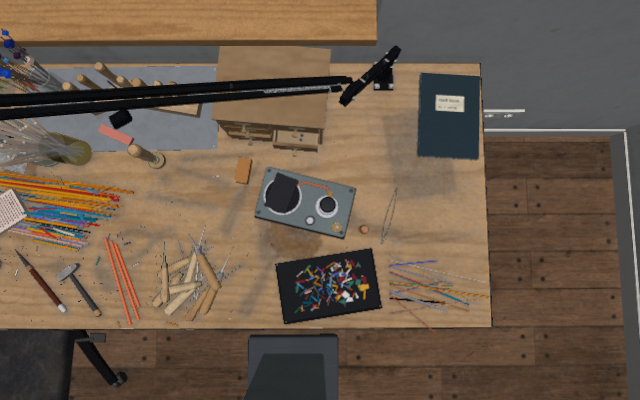

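```bash
python3 - <<'E'
import cv2
for n,(x,y,w,h) in {"scene":(250,130,200,150),"top":(260,120,200,150)}.items():
    im=cv2.imread(f"pics/{n}0.png"); cv2.imwrite(f"pics/{n}0c.png",cv2.resize(im[y:y+h,x:x+w],None,fx=4,fy=4,interpolation=cv2.INTER_CUBIC))
E
```

```text
(no output)
```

View pics/scene0c.png

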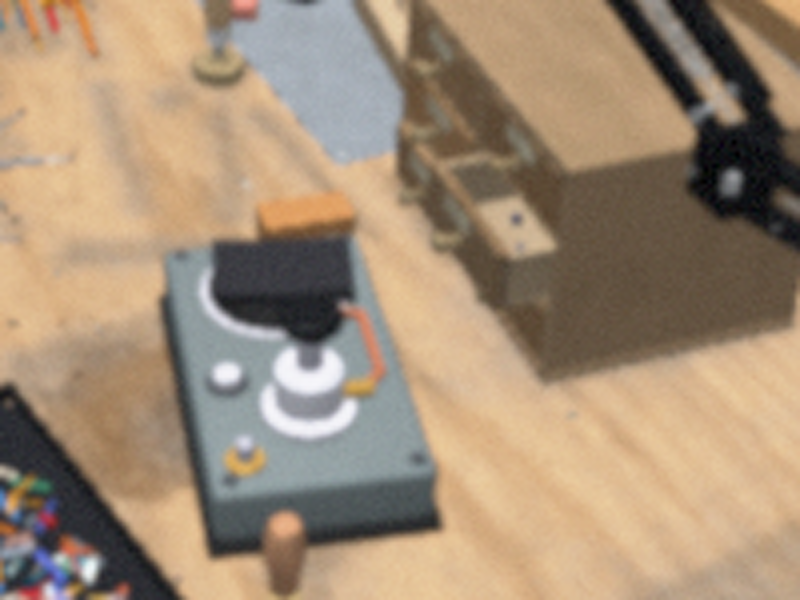

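View pics/top0c.png

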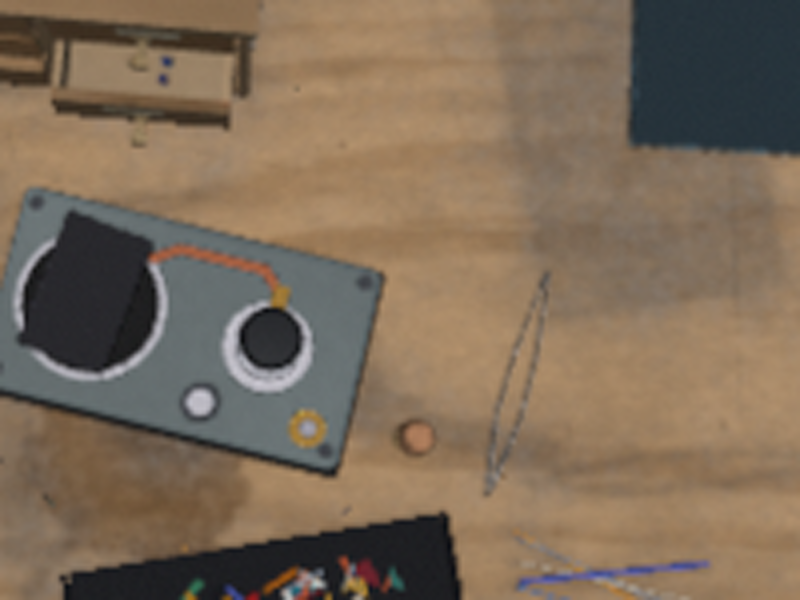

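View pics/wrist0.png

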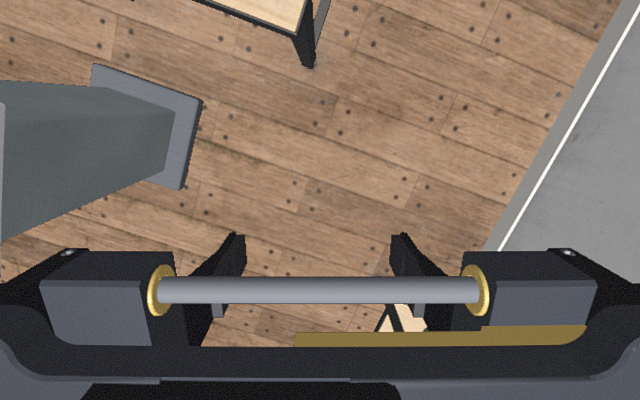

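The scene crop shows the knob at about (312,312), the button at (227,375) and the pin at (245,447). In the top crop, the knob is at (271,338), the button at (200,402), the pin at (308,428) and the stamp at (417,437). I'll triangulate from these.

```bash
cat > h.py <<'E'
import numpy as np, cv2
from scipy.optimize import least_squares
from rig import robot, camera, camera_model
def proj(m,P,w2c=None):
    W=m["world_to_cam"] if w2c is None else w2c
    p=W[:3,:3]@np.asarray(P)+W[:3,3]
    s=np.array([p[0]/-p[2],-p[1]/-p[2]]); s=s*(1+m["k1"]*(s@s))
    return m["K"][:2,:2]@s+m["K"][:2,2]
def onz(m,px,z):
    return least_squares(lambda a:proj(m,[a[0],a[1],z])-px,[0.6,-0.1]).x
def tri(obs):
    r=least_squares(lambda P:np.concatenate([proj(m,P)-p for m,p in obs]),[0.6,-0.1,0.1]); return r.x, r.fun
E
python3 - <<'E'
from h import *
S=camera_model("scene");T=camera_model("top")
c=lambda x,y,ox,oy:np.array([(x+.5)/4-.5+ox,(y+.5)/4-.5+oy])
s=lambda x,y:c(x,y,250,130); t=lambda x,y:c(x,y,260,120)
for n,a,b,z in [("knob",s(312,312),t(271,338),.113),("btn",s(227,372),t(200,402),.054),("pin",s(245,440),t(308,428),.055)]:
    print(n,tri([(S,a),(T,b)]),onz(T,b,z),onz(S,a,z))
B=[((0,-52,111),t(271,338)),((-40,-22,54),t(200,402)),((-40,-85,46),t(308,428)),((64,-111.5,45),t(383,270)),((64,111.5,45),t(27,188)),((-64,-111.5,45),t(337,470)),((0,53,47),t(91,306))]
def f(v):
    R=np.array([[np.cos(v[2]),-np.sin(v[2])],[np.sin(v[2]),np.cos(v[2])]])
    return np.concatenate([proj(T,[*(R@np.array(p[:2])/1e3+v[:2]),p[2]/1e3])-q for p,q in B])
r=least_squares(f,[.65,-.06,-.2]);print(r.x,r.fun.round(2))
v=r.x;R=np.array([[np.cos(v[2]),-np.sin(v[2])],[np.sin(v[2]),np.cos(v[2])]])
for n,p in dict(knob=(0,-52),pin=(-40,-85),btn=(-40,-22)).items(): print(n,R@np.array(p)/1e3+v[:2])
print("stamp",onz(T,t(417,437),.06)); print("pin",proj(T,[0,0,0])) 
E
```

```text
knob (array([ 0.63951639, -0.11829226,  0.11263226]), array([-0.38013892,  0.03079178,  0.14494982, -0.36713657])) [ 0.63870235 -0.11796567] [ 0.64008192 -0.11892076]
btn (array([ 0.60773676, -0.07942647,  0.05181745]), array([-0.35359289,  0.01767714,  0.12939147, -0.34559407])) [ 0.60687009 -0.07916013] [ 0.6075115  -0.08201834]
pin (array([ 0.59250281, -0.14056452,  0.05908715]), array([-0.32407813,  0.01782076,  0.12527058, -0.33179465])) [ 0.59183521 -0.1404993 ] [ 0.5948556  -0.13674153]
[ 0.64991797 -0.06679626 -0.22838128] [-0.27  0.33  0.    0.39 -0.2   0.13  1.9  -1.59 -2.48 -2.27  1.53  2.46
 -0.48  0.34]
knob [ 0.63814511 -0.11744604]
pin [ 0.59171251 -0.14053312]
btn [ 0.60597578 -0.07916897]
stamp [ 0.58640653 -0.20180077]
pin [275.81432624 487.70335047]
```

```bash
python3 - <<'E'
from h import *
S=camera_model("scene");T=camera_model("top")
for n,a,b in [("lamp elbow",(433,172),(345,97)),("lampbaseend",(500,207),(396,50)),("cab corner",(392,172),(323,127)),("drawer",(378,205),(318,150))]:
    print(n,tri([(S,np.array(a)),(T,np.array(b))]))
# lamp arm in top: line through (0,100),(340,83); plot scene line
S2=[(420,155),(380,95),(340,35)]
for p in S2:
  for z in (.3,.4,.5,.6,.7):
    P=onz(S,np.array(p),z); print(p,z,P.round(3),proj(T,[*P,z]).round(0))
import cv2
for n,(x,y,w,h) in {"scene":(330,80,200,150),"top":(210,30,200,150)}.items():
    im=cv2.imread(f"pics/{n}0.png"); cv2.imwrite(f"pics/{n}0d.png",cv2.resize(im[y:y+h,x:x+w],None,fx=4,fy=4,interpolation=cv2.INTER_CUBIC))
E
```

```text
lamp elbow (array([ 0.85988501, -0.15614792,  0.165296  ]), array([-2.1883216 ,  0.52403346,  0.98785578, -1.97289496]))
lampbaseend (array([ 0.97065666, -0.2670304 ,  0.12236923]), array([ 3.35842641, -1.10747071, -1.83799661,  3.25648901]))
cab corner (array([ 0.7956708 , -0.10862331,  0.15390431]), array([ 0.03951787, -0.00719096, -0.01630228,  0.03530761]))
drawer (array([ 0.77067718, -0.10049919,  0.0647647 ]), array([-1.74341456,  0.26276841,  0.72313196, -1.63956711]))
(420, 155) 0.3 [ 0.737 -0.263] [416. 137.]
(420, 155) 0.4 [ 0.632 -0.391] [527. 192.]
(420, 155) 0.5 [ 0.527 -0.52 ] [691. 274.]
(420, 155) 0.6 [ 0.422 -0.649] [948. 404.]
(420, 155) 0.7 [227626.891 327640.644] [26606. 18229.]
(380, 95) 0.3 [ 0.792 -0.036] [282. 105.]
(380, 95) 0.4 [ 0.673 -0.223] [408. 164.]
(380, 95) 0.5 [ 0.554 -0.41 ] [594. 251.]
(380, 95) 0.6 [ 0.435 -0.597] [891. 391.]
(380, 95) 0.7 [204338.532 345546.394] [44443. 25949.]
(340, 35) 0.3 [0.885 0.341] [63. 54.]
(340, 35) 0.4 [0.742 0.057] [210. 117.]
(340, 35) 0.5 [ 0.599 -0.227] [433. 212.]
(340, 35) 0.6 [ 0.456 -0.51 ] [796. 368.]
(340, 35) 0.7 [172676.143 348296.663] [80064. 39188.]
```

View pics/top0d.png

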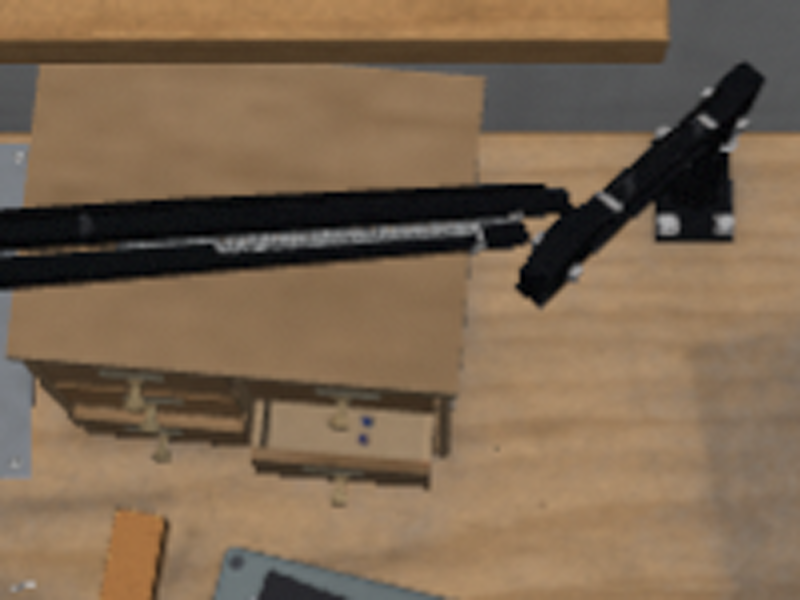

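The lamp and cabinet stay at x > 0.78, so they are clear of the tool. I'll travel at the current height with the gripper shut.

{"method": "drive_tool", "body": {"plan": [[[0.8,0.9,0,0,0,0],[0.8,0.9,0,0,0,0],[0.8,0.9,0,0,0,0],[0.8,0.9,0,0,0,0],[0.8,0.9,0,0,0,0],[0.8,0.9,0,0,0,0],[0.8,0.9,0,0,0,0],[0.8,0.9,0,0,0,0]]], "grip": 1, "force": 20}}

```text
time: 1.15
position: [0.3706, -0.4077, 0.4045]
tool_rot: [0.985, 0.171, -0.0, -0.0]
ft_force: [0.2, 0.2, -0.0]
grip_width: 0.0149
```

{"method": "drive_tool", "body": {"plan": [[[0.8,0.9,0,0,0,0],[0.8,0.9,0,0,0,0],[0.8,0.9,0,0,0,0],[0.8,0.9,0,0,0,0],[0.8,0.9,0,0,0,0],[0.8,0.9,0,0,0,0],[0.8,0.9,0,0,0,0],[0.8,0.9,0,0,0,0]]]}}

```text
time: 2.15
position: [0.5306, -0.2278, 0.4044]
tool_rot: [0.985, 0.171, -0.0, -0.0]
ft_force: [0.6, -0.1, 0.5]
grip_width: 0.0004
```

```bash
python3 - <<'E'
from h import *
import pickle
o=robot.get_obs(); im=camera("wrist"); cv2.imwrite("pics/wrist1.png",im[:,:,::-1]); pickle.dump(o,open("w1.pkl","wb")); print(o["position"],o["tool_rot"])
E
```

```text
[ 0.53059734 -0.22775001  0.40444521] [ 9.85342287e-01  1.70588571e-01 -2.66081043e-04 -2.12699619e-04]
```

View pics/wrist1.png

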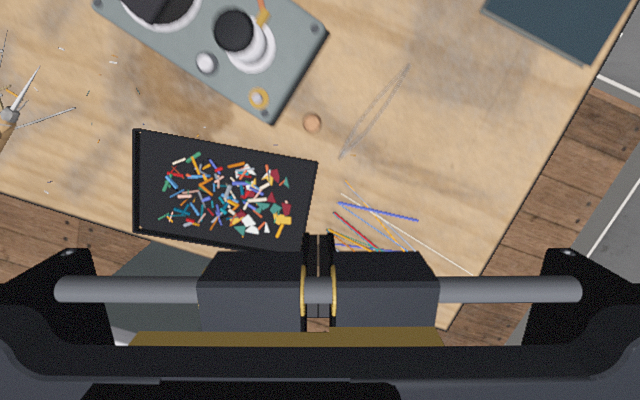

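The wrist view shows the knob top centred near (236,30), the button near (207,62) and the pin near (259,98).

```bash
cat >> h.py <<'E'
from scipy.spatial.transform import Rotation as Ro
def wristm(o):
    m=dict(camera_model("wrist")); T=np.eye(4); T[:3,:3]=Ro.from_quat(o["tool_rot"]).as_matrix(); T[:3,3]=o["position"]
    m["world_to_cam"]=np.linalg.inv(T@m["tool_from_camera"]); return m
E
python3 - <<'E'
from h import *
import pickle
o=pickle.load(open("w1.pkl","rb")); m=wristm(o)
im=cv2.imread("pics/wrist1.png"); cv2.imwrite("pics/wrist1c.png",cv2.resize(im[0:120,180:340],None,fx=5,fy=5,interpolation=cv2.INTER_CUBIC))
S=camera_model("scene");T=camera_model("top")
k=np.array([236,30.])
print(onz(m,k,.115),tri([(m,k),(T,np.array([327.4,204.1]))]),tri([(m,k),(T,np.array([327.4,204.1])),(S,np.array([327.6,207.6]))]))
E
```

```text
[ 0.64043268 -0.11706405] (array([ 0.63985035, -0.11802776,  0.11831703]), array([-0.11701608,  0.22501046,  0.07885692, -0.70817155])) (array([ 0.6405825 , -0.1165629 ,  0.11238115]), array([ 0.29694883,  0.33839757, -0.69579577, -0.82729667, -0.23957838,
       -0.45926744]))
```

View pics/wrist1c.png

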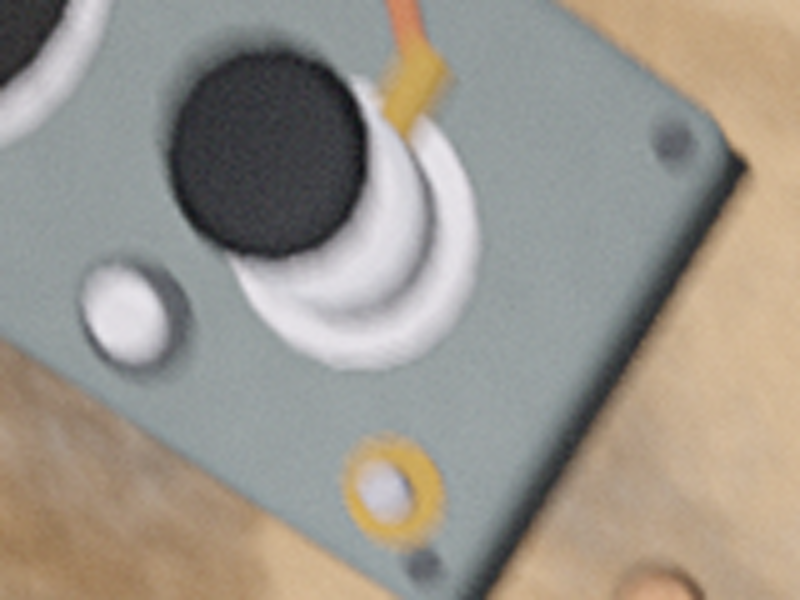

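{"method": "drive_tool", "body": {"plan": [[[0.73,0.74,0,0,0,0],[0.73,0.74,0,0,0,0],[0.73,0.74,0,0,0,0],[0.73,0.74,0,0,0,0],[0.73,0.74,0,0,0,0],[0.73,0.74,0,0,0,0],[0,0,-1,0,0,0],[0,0,-1,0,0,0]]]}}

```text
time: 3.2
position: [0.6397, -0.1173, 0.3541]
tool_rot: [0.985, 0.171, 0.0, 0.0]
ft_force: [-0.6, -0.0, -0.6]
grip_width: 0.0002
```

{"method": "drive_tool", "body": {"plan": [[[0,0,-1,0,0,0],[0,0,-0.8,0,0,0],[0,0,0,0,0,0]]]}}

```text
time: 3.58
position: [0.6388, -0.1176, 0.3076]
tool_rot: [0.985, 0.171, -0.002, -0.001]
ft_force: [-0.5, 0.8, 0.6]
grip_width: 0.0003
```

```bash
python3 - <<'E'
from h import *
o=robot.get_obs(); print(o["position"],o["ft_force"],o["tool_rot"]); R=Ro.from_quat(o["tool_rot"]).as_matrix(); print("tip",o["position"]+R@[0,0,.182])
a=camera("scene");b=camera("top")
cv2.imwrite("pics/s2.png",cv2.resize(a[130:280,250:450,::-1],None,fx=4,fy=4,interpolation=cv2.INTER_CUBIC))
cv2.imwrite("pics/t2.png",b[:,:,::-1])
E
```

```text
[ 0.63877372 -0.1175734   0.30762929] [-0.52193265  0.81415241  0.58794911] [ 0.98535004  0.17052552 -0.00220855 -0.00121412]
tip [ 0.63790623 -0.11727503  0.1256316 ]
```

View pics/s2.png

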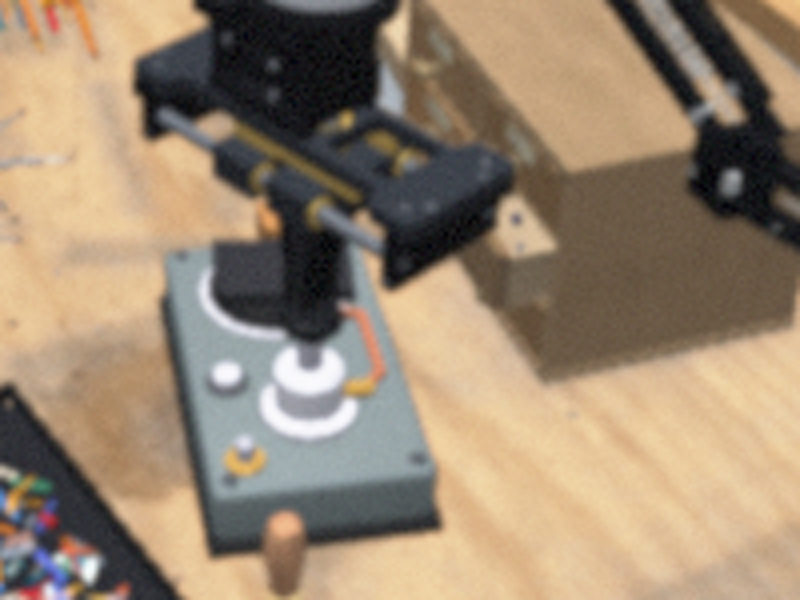

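View pics/t2.png

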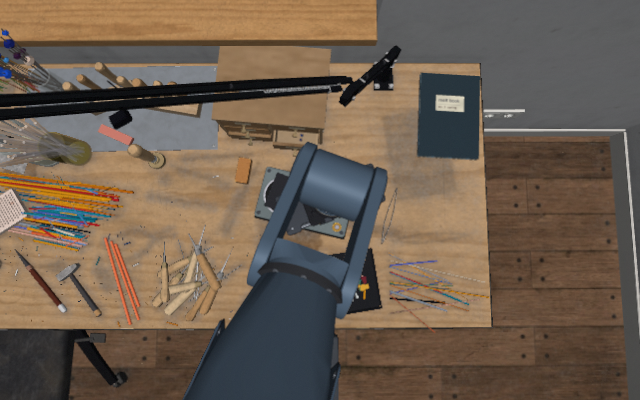

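The fingertips are centred over the knob and clear of it, and the surroundings look free. First press.

{"method": "drive_tool", "body": {"plan": [[[0,0,-0.6,0,0,0],[0,0,-0.6,0,0,0],[0,0,0,0,0,0]]]}}

```text
time: 4.05
position: [0.6408, -0.1181, 0.281]
tool_rot: [0.985, 0.171, 0.002, 0.001]
ft_force: [-0.4, -1.1, 9.3]
grip_width: 0.0006
```

```bash
python3 - <<'E'
from h import *
o=robot.get_obs(); print(o["position"],o["ft_force"]); R=Ro.from_quat(o["tool_rot"]).as_matrix(); print("tip",o["position"]+R@[0,0,.182])
a=camera("scene")
cv2.imwrite("pics/s3.png",cv2.resize(a[170:270,280:380,::-1],None,fx=6,fy=6,interpolation=cv2.INTER_CUBIC))
E
```

```text
[ 0.64075181 -0.11808483  0.28104105] [-0.35777372 -1.1203093   9.30168439]
tip [ 0.64164023 -0.11840238  0.09904349]
```

View pics/s3.png

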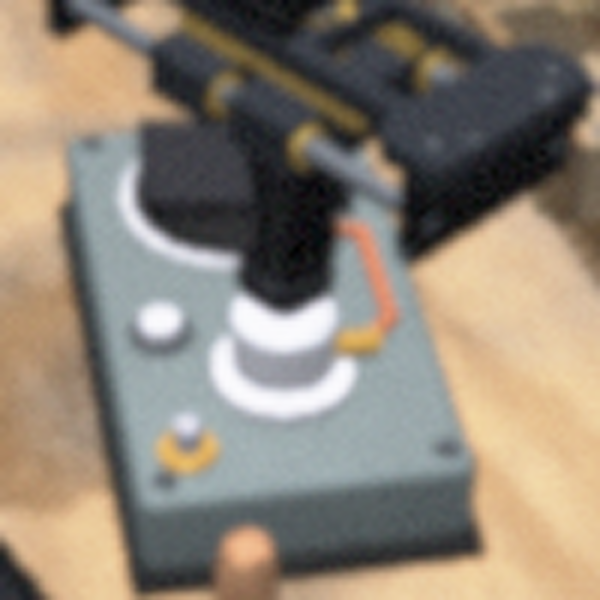

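About 16 mm down with 9 N, so it isn't at the stop yet. I'll push further in small steps.

{"method": "drive_tool", "body": {"plan": [[[0,0,-0.2,0,0,0],[0,0,0,0,0,0]]]}}

```text
time: 4.35
position: [0.6407, -0.118, 0.2776]
tool_rot: [0.985, 0.171, 0.002, 0.001]
ft_force: [-0.7, -0.3, 11.1]
grip_width: -0.0
```

{"method": "drive_tool", "body": {"plan": [[[0,0,-0.2,0,0,0],[0,0,0,0,0,0]]]}}

```text
time: 4.6
position: [0.6406, -0.1179, 0.2774]
tool_rot: [0.985, 0.171, 0.003, 0.002]
ft_force: [-7.9, 2.5, 34.0]
grip_width: 0.0005
```

At the stop: the force jumped to 34 N with no further travel. Lift fully and look at the pin.

{"method": "drive_tool", "body": {"plan": [[[0,0,0.6,0,0,0],[0,0,1,0,0,0],[0,0,0,0,0,0],[0,0,0,0,0,0]]]}}

```text
time: 5.1
position: [0.6392, -0.1175, 0.3087]
tool_rot: [0.985, 0.171, -0.001, -0.0]
ft_force: [-0.9, 0.3, -0.2]
grip_width: 0.0002
```

```bash
cat > look.py <<'E'
from h import *
import sys
o=robot.get_obs(); print(o["time"],o["position"],o["ft_force"]); R=Ro.from_quat(o["tool_rot"]).as_matrix(); print("tip",o["position"]+R@[0,0,.182])
a=camera("scene")
cv2.imwrite(f"pics/{sys.argv[1]}.png",cv2.resize(a[170:270,280:380,::-1],None,fx=6,fy=6,interpolation=cv2.INTER_CUBIC))
S=camera_model("scene")
for z in (.051,.057,.069,.081,.093): print(z,((proj(S,[.5920,-.1405,z])-[280,170]+.5)*6-.5).round())
E
python3 look.py s4
```

```text
5.1 [ 0.63918773 -0.11747211  0.30872357] [-0.86622931  0.32045201 -0.20152212]
tip [ 0.63891855 -0.11737935  0.1267238 ]
0.051 [184. 438.]
0.057 [184. 425.]
0.069 [184. 399.]
0.081 [184. 373.]
0.093 [184. 347.]
```

View pics/s4.png

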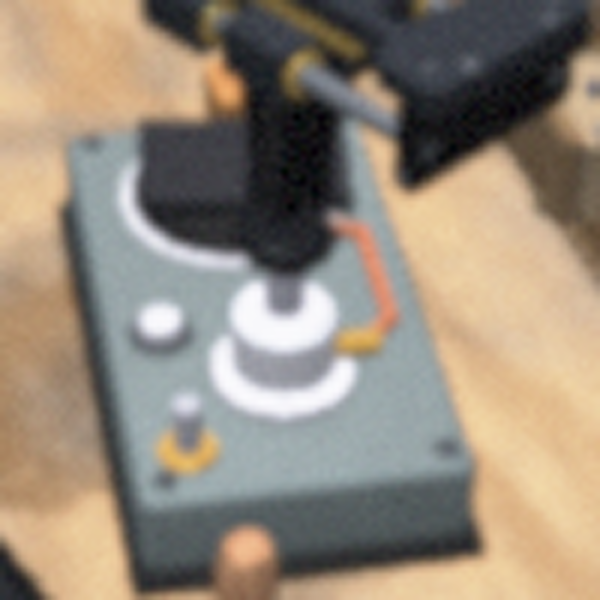

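The pin tip sits at crop row 403, i.e. z ≈ 0.067–0.069, level 18. Expect two more strokes, checking after each.

{"method": "drive_tool", "body": {"plan": [[[0,0,-0.6,0,0,0],[0,0,-0.6,0,0,0],[0,0,-0.4,0,0,0],[0,0,0,0,0,0]]]}}

```text
time: 5.65
position: [0.6399, -0.1176, 0.2773]
tool_rot: [0.985, 0.171, 0.001, 0.001]
ft_force: [-11.2, 3.5, 43.3]
grip_width: 0.0002
```

{"method": "drive_tool", "body": {"plan": [[[0,0,0.6,0,0,0],[0,0,1,0,0,0],[0,0,0,0,0,0],[0,0,0,0,0,0]]]}}

```text
time: 6.15
position: [0.6391, -0.1174, 0.3077]
tool_rot: [0.985, 0.171, -0.001, -0.001]
ft_force: [0.5, -0.6, 0.2]
grip_width: 0.0003
```

```bash
python3 look.py s5
```

```text
6.15 [ 0.63907898 -0.11743041  0.30774086] [ 0.4864973 -0.5963838  0.1964337]
tip [ 0.63855124 -0.11724183  0.12574172]
0.051 [184. 438.]
0.057 [184. 425.]
0.069 [184. 399.]
0.081 [184. 373.]
0.093 [184. 347.]
```

View pics/s5.png

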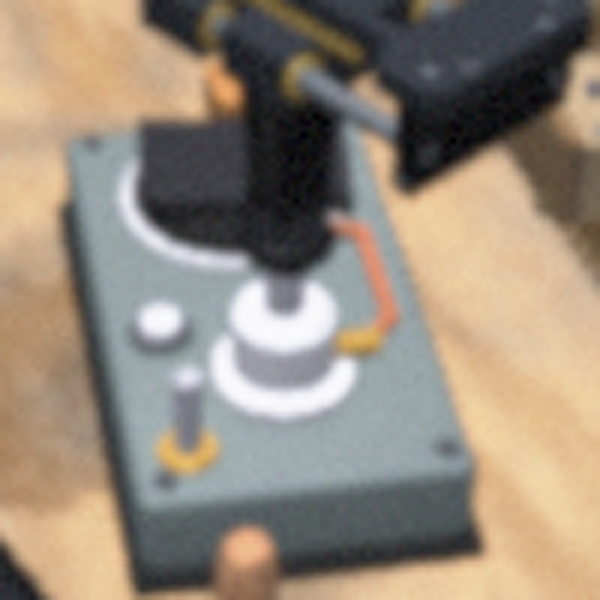

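The pin tip is at row 377, level 30, and no dark ring is visible. One more stroke, then straight up and away.

{"method": "drive_tool", "body": {"plan": [[[0,0,-0.6,0,0,0],[0,0,-0.6,0,0,0],[0,0,-0.4,0,0,0],[0,0,0,0,0,0]]]}}

```text
time: 6.7
position: [0.6399, -0.1175, 0.2772]
tool_rot: [0.985, 0.171, 0.001, 0.001]
ft_force: [-11.5, 2.8, 44.1]
grip_width: 0.0006
```

{"method": "drive_tool", "body": {"plan": [[[0,0,0.6,0,0,0],[0,0,1,0,0,0],[0,0,0.6,0,0,0],[0,0,0,0,0,0],[0,0,0,0,0,0]]]}}

```text
time: 7.32
position: [0.6392, -0.1175, 0.3233]
tool_rot: [0.985, 0.171, -0.001, -0.001]
ft_force: [0.3, -0.4, -0.3]
grip_width: 0.0003
```

```bash
python3 look.py s6
```

```text
7.325 [ 0.63922007 -0.11750648  0.32327266] [ 0.26831482 -0.40187902 -0.277809  ]
tip [ 0.63879773 -0.11735641  0.14127322]
0.051 [184. 438.]
0.057 [184. 425.]
0.069 [184. 399.]
0.081 [184. 373.]
0.093 [184. 347.]
```

View pics/s6.png

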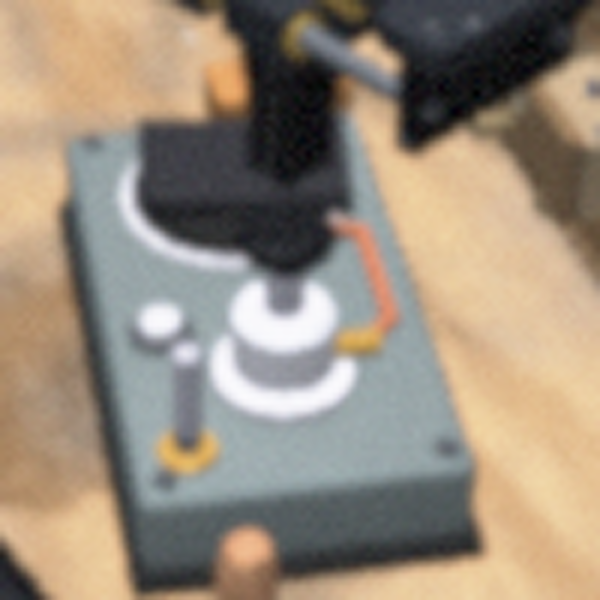

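The pin tip is at row 351 (z ≈ 0.091–0.093), the dark ring is clear of the bushing and the plunger is up. I'll lift away, take a last look, and hand in.

{"method": "drive_tool", "body": {"plan": [[[0,0,0.8,0,0,0],[0,0,0.8,0,0,0],[0,0,0.8,0,0,0],[0,0,0,0,0,0],[0,0,0,0,0,0]]]}}

```text
time: 8.0
position: [0.6392, -0.1175, 0.3833]
tool_rot: [0.985, 0.171, -0.001, -0.001]
ft_force: [-0.2, 0.7, -0.6]
grip_width: 0.0004
```

```bash
python3 look.py s7; python3 - <<'E'
import cv2,numpy as np
from rig import camera
a=camera("scene")[:,:,::-1]; cv2.imwrite("pics/scene7.png",a)
E
```

```text
8.0 [ 0.63921574 -0.11750662  0.38327794] [-0.15467321  0.71444678 -0.63110326]
tip [ 0.63878664 -0.11735289  0.20127851]
0.051 [184. 438.]
0.057 [184. 425.]
0.069 [184. 399.]
0.081 [184. 373.]
0.093 [184. 347.]
```

View pics/s7.png

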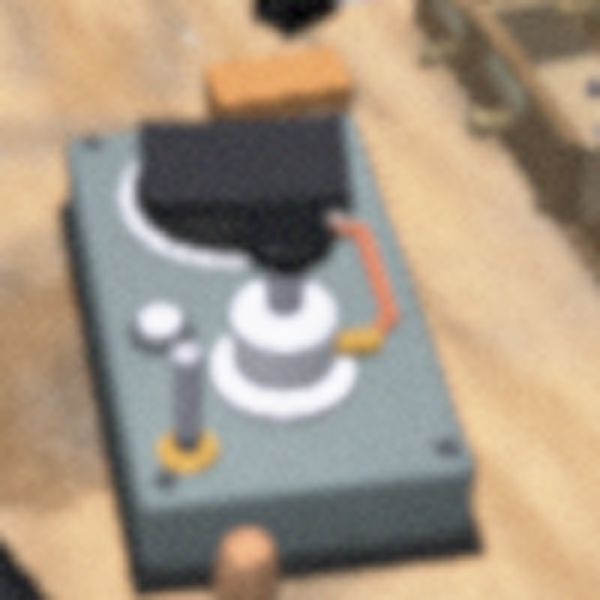

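View pics/scene7.png

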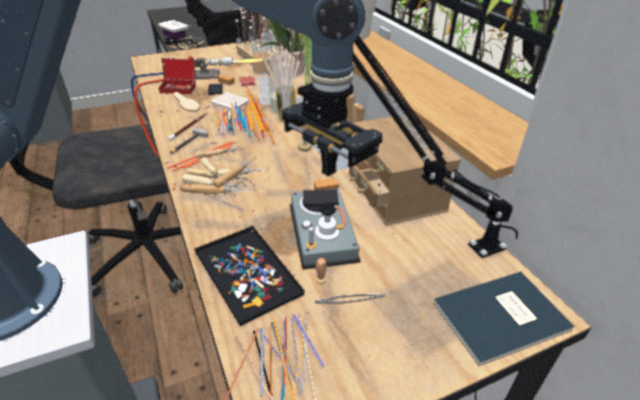

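The pin is out, the plunger is up, the block, stamp, tweezers and cork are where they started, and the gripper is clear.

```bash
python3 -c "
from rig import robot
print(robot.hand_in())"
```

```text
the job is handed in; nothing more can be done
None
```

The gauge pin now stands fully out after three full strokes with the closed fingertips, and I handed the job in at about 8 s of the 43 s allowed.

- **Strokes:** I reached the stop each time (34–44 N at the wrist) and let the plunger come right up between strokes. On the first stroke I had to push twice more after stopping about 16 mm down. The pin went from about 5 mm out to 18, 30 and then 42 mm.
- **Last checks:** In the final pictures, the pin tip reads about 91–93 mm above the bench and the dark ring is clear of the bushing. The plunger is up, and the release button, block, stamp, tweezers and cork look unmoved. The fingertips are about 85 mm above the plunger, with no contact force.
- **Disagreements:** The knob position differed by 1–2 mm between camera views, and two corners of the hold-down fitted only to about 3 pixels. Neither affected the pressing. No check failed.

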